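Find the loaded lens canister by its weight and present it at the free sensor

ROBOT

A 6-joint arm with a two-finger parallel gripper is mounted at the origin on a cart in front of the work surface, level with it; the furniture and walls round the work are solid. World frame = base frame: x ahead of the robot, y to its left, z up, the work surface at z = 0. Lengths are in m, angles in degrees, forces in N, time in s.
With the tool pointing down it reaches from about 0.275 to 0.75 m from the base axis. Payload 10.2 kg.
Tool frame: the origin (TCP) lies midway between the tips of the shut fingers; the grasp point (between the pads) lies 19 mm behind it (ctrl.grip_point_offset is the distance from the TCP to the grasp point, in m); z points along the fingers, y is the direction in which the jaws open and shut (so a half turn about z gives the same grasp; the last joint's range is limited). The gripper opens to 85 mm and grips with 20 to 120 N. Pads are 22 mm wide; open, the fingers measure 114 mm over their backs; the gripper's body (76 mm by 85 mm) begins 54 mm behind the grasp point. The pads swing forward as they close: fully open they stand 13 mm farther back than shut.
Start: joints at [-77.487, 17.928, 85.812, -0, 76.261, -12.8], TCP at [0.224, -0.475, 0.231] pointing down, gripper open.
Joint ranges: [-168.41, 168.41], [-55.51, 124.54], [10.69, 146.95], [-70.63, 250.63], [1, 178], [-165.06, 165.06]. Speed limits (degrees/s): [136.94, 136.94, 172.46, 180, 180, 180].

INTERFACE

Orientations are given as a 3x3 rotation matrix whose columns are the frame's x, y, z axes.
In Python, from cell import ctrl, cams gives the robot as it stands.
- The arm moves only by the tool servo_tool, never from a script. Its argument "motion" is a list of rows, each a list of 3 entries, a list of its own where there are three numbers: the shift along the tool's x, y, z in units of 0.3 m (1.0 is 0.3 m), then the turn, a rotation vector about the tool's x, y, z in units of 360 degrees (1.0 is 360 degrees), then the gripper's target within -1 to 1 (shut at 1, half-way at 0, fully open at -1). In form: [[[x, y, z], [wx, wy, wz], gripper], ...]. A call has exactly 5 rows; each row is the pose to reach, as a shift and turn from the pose measured when the call began, along the tool's axes at that moment, turning the shorter way round; what a row does not reach only later rows make up. A row lasts 1/12 s, in which the tool goes at most 41.7 mm and 7.16 degrees, less where a joint would pass 70% of its speed; a pose out of reach is approached as far as the arm can. A call with a number of a shift or a turn outside -1 to 1 is refused whole. A call with a gripper value outside its range is refused whole. The fingers move at their own pace and stop on an object; the grip force is fixed at half the most. Time passes only in rows, so rows that repeat a pose let the fingers close, or fill a call up. It gives the time, the measured TCP pose, the force and the opening at its end, in the units of the state.
- ctrl.read_state(): the state, without advancing time (a new reading comes with each control period).
- cams.get_image(name): name is "side" or "top"; returns the picture (400x640x3 uint8, red, green, blue); there is no depth.
- cams.camera_info(name): a dict with "fx", "fy", "cx", "cy" (pixels), "rvec" (rotation vector, rad) and "tvec" (3), from world to camera coordinates, as OpenCV has them. Camera axes: x right, y down, z forward; pixel columns grow to the right and rows downward; lengths in m; the calibration is good to about 2 mm. A picture is of the moment at which its call begins. camera_info takes no time and is no camera call.
- ctrl.hand_in(): hands the job in, once; it reports no verdict.
The state is a dict: "time": time; "qpos": joint angles; "qd": joint speeds; "joint_efforts": joint torques, N m; "ee_pos": TCP position; "eef_rot": TCP orientation; "wrist_force": force on the tool from outside, world axes, zero at the start; "torque": the same for the moment, N m; "grip_width": opening from 0.0 (shut) to 1.0 (fully open).
Only numpy, scipy, OpenCV 4.12 (cv2) and the standard library are available. Lean on these libraries where they do the work, as an engineer would, in place of code of your own. Each camera call takes 0.05 s, during which the arm holds its last target. There are 200 camera calls.

TASK

Two identical closed lens canisters stand on the mat and only one has a lens cell inside, so it is clearly heavier: lift the left one well clear of the mat and hold it still for a second to feel its weight, stand it upright back where it was, then do the same with the right one. Then present the heavier one at the free sensor puck, the one without a camera module on it: finish still holding it in the gripper, upright and still, centred over the puck and about a hand's breadth (10 cm) above it, with the lighter one standing upright where it was. Do not tip a canister over, and leave the camera module and everything else on the bench undisturbed.

Things in the scene. Friction and masses are not known exactly. Their poses are not given: they have to be found in the camera images.
- canister_left_mid (a point): closed round lens canister standing upright: bare metal body, black screw lid, 46 mm across (47 mm at the lid's knurl), 64 mm high; the point is its centre, 32 mm above its foot, z along its axis. The one on the robot's left (greater y). Empty canister 0.06 to 0.10 kg; the lens cell inside one of the two adds 0.24 to 0.30 kg (it has a few mm of play). Which one is loaded cannot be seen.
- canister_right_mid (a point): closed round lens canister standing upright: bare metal body, black screw lid, 46 mm across (47 mm at the lid's knurl), 64 mm high; the point is its centre, 32 mm above its foot, z along its axis. The one on the robot's right. Outwardly identical to the left one.
- puck_left_top (a point): flat round grey sensor puck, 76 mm across, 14 mm high, fixed to the bench, black window in its top; the point is the centre of its top. The puck on the left.
- puck_right_top (a point): flat round grey sensor puck, 76 mm across, 14 mm high, fixed to the bench, black window in its top; the point is the centre of its top. The puck on the right.
- parked_module_mid (a point): camera module, dark square case 24 x 56 x 53 mm with a pale face, standing on edge on one of the two pucks (which one varies); the point is its middle, 26 mm above the puck's top
- pen_blue: blue and white pen, 142 mm long, 11 mm thick, lying on the mat between the canisters; leave alone; origin in the middle of its underside
- adapter: black plug adapter block 48 x 58 x 40 mm, between the pucks; leave alone; origin in the middle of its underside
- driver_green: screwdriver with green handle, 152 mm long, 19 mm thick, at the left; leave alone; origin in the middle of its underside
- lens_case: small grey case 53 x 65 x 25 mm, at the left; leave alone; origin in the middle of its underside
- kapton_roll: amber tape roll, 60 mm across, 18 mm high, at the left front; leave alone; origin in the middle of its underside
- setting_block: ground steel block 25 x 40 x 18 mm, in the middle; leave alone; origin in the middle of its underside
- marker: black and white marker, 138 mm long, 18 mm thick, at the right front; leave alone; origin in the middle of its underside
There are look-alikes about, which are no part of the job. What is shaped like the part that bears parked_module_mid but green is not meant.

How it is judged (in metres and radians):
On the way, in this order (a step that is already met when the one before it is completed fails the run):
1. the left canister is lifted at least 3 cm and held there for half a second, the right one standing (height (world z) of canister_left_mid above 0.062 m and contact force between the fingers and canister_left above 1 N and height (world z) of canister_right_mid below 0.04 m and angle between canister_right_mid's own z axis and vertical below 0.15 rad and contact force between the fingers and canister_right below 0.1 N), for 0.5 s.
2. the left canister stands upright again, let go, and the right one is lifted at least 3 cm and held for half a second (height (world z) of canister_left_mid below 0.04 m and angle between canister_left_mid's own z axis and vertical below 0.15 rad and contact force between the fingers and canister_left below 0.1 N and height (world z) of canister_right_mid above 0.062 m and contact force between the fingers and canister_right above 1 N), for 0.5 s.
At the end, for the whole second after the job is handed in: The heavier canister is held still in the fingers, upright within 0.2 rad, centre within 35 mm of the free puck's axis and 85 to 250 mm above the bench; the lighter one (pressing on the bench with under 1.6 N) stands upright, let go, within 40 mm of its start (((horizontal distance between canister_left_mid and puck_left_top below 0.035 m and horizontal distance between parked_module_mid and puck_left_top above 0.06 m and height (world z) of canister_left_mid between 0.085 and 0.25 m and angle between canister_left_mid's own z axis and vertical below 0.2 rad and contact force between the fingers and canister_left above 1 N and linear speed of each of canister_left, canister_right below 0.03 m/s and (height (world z) of canister_right_mid below 0.04 m and angle between canister_right_mid's own z axis and vertical below 0.15 rad and contact force between the fingers and canister_right below 0.1 N) and distance of canister_right_mid from where it was at the start of the episode below 0.04 m and contact force between canister_right and anything else below 1.6 N) or (horizontal distance between canister_left_mid and puck_right_top below 0.035 m and horizontal distance between parked_module_mid and puck_right_top above 0.06 m and height (world z) of canister_left_mid between 0.085 and 0.25 m and angle between canister_left_mid's own z axis and vertical below 0.2 rad and contact force between the fingers and canister_left above 1 N and linear speed of each of canister_left, canister_right below 0.03 m/s and (height (world z) of canister_right_mid below 0.04 m and angle between canister_right_mid's own z axis and vertical below 0.15 rad and contact force between the fingers and canister_right below 0.1 N) and distance of canister_right_mid from where it was at the start of the episode below 0.04 m and contact force between canister_right and anything else below 1.6 N) or (horizontal distance between canister_right_mid and puck_left_top below 0.035 m and horizontal distance between parked_module_mid and puck_left_top above 0.06 m and height (world z) of canister_right_mid between 0.085 and 0.25 m and angle between canister_right_mid's own z axis and vertical below 0.2 rad and contact force between the fingers and canister_right above 1 N and linear speed of each of canister_right, canister_left below 0.03 m/s and (height (world z) of canister_left_mid below 0.04 m and angle between canister_left_mid's own z axis and vertical below 0.15 rad and contact force between the fingers and canister_left below 0.1 N) and distance of canister_left_mid from where it was at the start of the episode below 0.04 m and contact force between canister_left and anything else below 1.6 N) or (horizontal distance between canister_right_mid and puck_right_top below 0.035 m and horizontal distance between parked_module_mid and puck_right_top above 0.06 m and height (world z) of canister_right_mid between 0.085 and 0.25 m and angle between canister_right_mid's own z axis and vertical below 0.2 rad and contact force between the fingers and canister_right above 1 N and linear speed of each of canister_right, canister_left below 0.03 m/s and (height (world z) of canister_left_mid below 0.04 m and angle between canister_left_mid's own z axis and vertical below 0.15 rad and contact force between the fingers and canister_left below 0.1 N) and distance of canister_left_mid from where it was at the start of the episode below 0.04 m and contact force between canister_left and anything else below 1.6 N))); the arm keeps its last pose, push and grip.
It fails at once if a canister is tipped by more than 0.6 rad (angle between any of canister_left_mid, canister_right_mid's own z axis and vertical above 0.6 rad).
It fails at once if the camera module is shifted by more than 20 mm or toppled (distance of parked_module_mid from where it was at the start of the episode above 0.02 m or angle between parked_module_mid's own z axis and vertical above 0.4 rad).
It fails at once if a bystander is shifted by more than 25 mm (distance of any of pen_blue, adapter, driver_green, lens_case, kapton_roll, setting_block, marker from where it was at the start of the episode above 0.025 m).
It also fails if it takes over 64 s, if anything falls off the work surface, if the arm or the gripper's body presses on something with over 40 N, if the wrist force passes 120 N, or if a joint passes its speed limit or range.

## Working session

There is one attempt and no reset: what is moved stays moved. The work goes in short steps, Python scripts to look and compute and a tool call to move; the robot and the scene stay as the last step left them, time stands still between calls to the robot, and variables do not carry over. Pictures are saved under pics/ and viewed, about 8 in all and at most 12, crops included, and the job is handed in when it is done.

Besides the shell and the picture viewer there is one more tool, called after "Request:" as name(argument=value, ...) on one line, values as JSON. servo_tool: Moves the arm, as the interface text tells. Its arguments: {"type":"object","properties":{"motion":{"type":"array"}},"required":["motion"]}

```bash
mkdir -p pics; ls
python3 - <<'E'
from cell import ctrl,cams
import cv2
for n in("top","side"):
    cv2.imwrite(f"pics/{n}0.png",cams.get_image(n)[:,:,::-1]); print(n,cams.camera_info(n))
s=ctrl.read_state(); print(s, ctrl.grip_point_offset)
E
```

```text
pics
top {'fx': 513.1305360444098, 'fy': 513.1305360444098, 'cx': 326.42504922709395, 'cy': 198.74331757402823, 'rvec': array([ 2.20963871, -2.14540836,  0.06353354]), 'tvec': array([0.25486161, 0.50633083, 1.64139013])}
side {'fx': 387.3186330795284, 'fy': 387.3186330795284, 'cx': 308.42192671260585, 'cy': 195.8856836342902, 'rvec': array([ 0.05788949,  2.81939166, -1.33867428]), 'tvec': array([ 0.45667953, -0.11356476,  1.3871268 ])}
{'time': 0.1, 'qpos': array([-7.74859497e+01,  1.79541400e+01,  8.58477841e+01, -1.04230010e-03,
        7.62607103e+01, -1.27990128e+01]), 'qd': array([-0.01700705,  0.00082603, -0.0875965 ,  0.05686523,  0.00681879,
       -0.03965048]), 'joint_efforts': array([ 2.41212161e-03, -4.12896216e+01, -2.60144538e+01, -1.25215879e-04,
        3.06633789e-03, -1.06261248e-05]), 'ee_pos': array([ 0.22441444, -0.47437686,  0.23082334]), 'eef_rot': array([[ 9.03983268e-01,  4.27567757e-01, -2.54119402e-04],
       [ 4.27567773e-01, -9.03982670e-01,  1.06337577e-03],
       [ 2.24945657e-04, -1.06992717e-03, -9.99999402e-01]]), 'wrist_force': array([-0.28121815,  0.52226549,  0.3582266 ]), 'torque': array([ 0.02804308, -0.02949346, -0.02998465]), 'grip_width': 0.9952869212086074} 0.0187
```

View pics/top0.png

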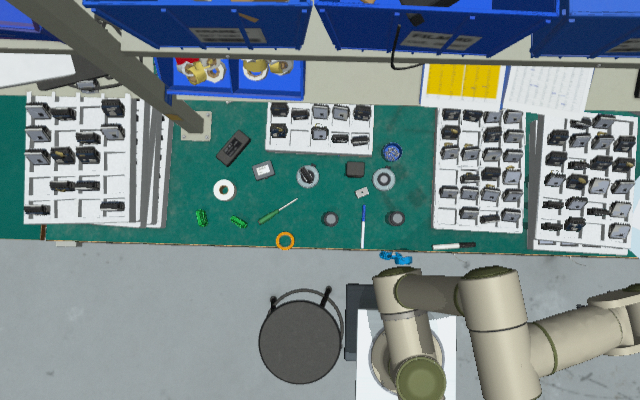

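View pics/side0.png

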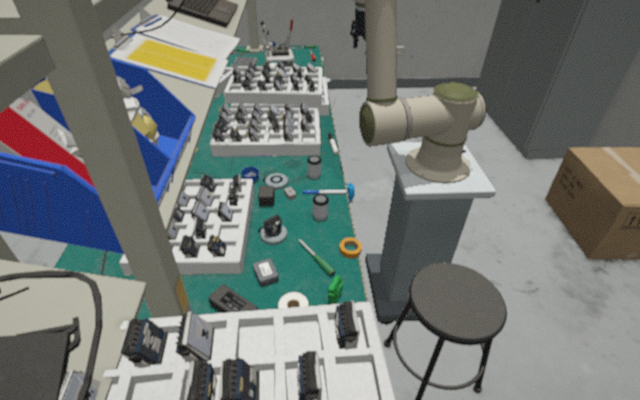

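The top view shows the canisters at about (330,218) and (395,218). The left puck at (308,176) carries the module, and the free puck is at (384,179). The green look-alikes are at (200,217) and (238,222). I'll confirm with an enlarged crop and measure.

```bash
cat > h.py <<'E'
import numpy as np,cv2
from cell import ctrl,cams
def ray(n,u,v):
    c=cams.camera_info(n);R=cv2.Rodrigues(c['rvec'])[0];o=-R.T@c['tvec']
    return o,R.T@np.array([(u-c['cx'])/c['fx'],(v-c['cy'])/c['fy'],1])
def onz(n,u,v,z):
    o,d=ray(n,u,v);return o+d*(z-o[2])/d[2]
def proj(n,p):
    c=cams.camera_info(n);q=cv2.Rodrigues(c['rvec'])[0]@np.array(p)+c['tvec']
    return c['fx']*q[0]/q[2]+c['cx'],c['fy']*q[1]/q[2]+c['cy']
E
python3 - <<'E'
from h import *
t=cv2.imread("pics/top0.png"); s=cv2.imread("pics/side0.png")
a=cv2.resize(t[150:250,285:415],None,fx=6,fy=6,interpolation=cv2.INTER_CUBIC)[:600,:780]
cv2.imwrite("pics/c1.png",a)
b=cv2.resize(s[145:255,240:360],None,fx=5,fy=5,interpolation=cv2.INTER_CUBIC);cv2.imwrite("pics/c2.png",b)
for n,u,v,z in[("L",330,218,.064),("R",395,218,.064),("pL",308,176,.014),("pR",384,179,.014)]: 
    p=onz("top",u,v,z);print(n,p.round(4),np.hypot(*p[:2]).round(3), np.round(proj("side",p),1))
# not-green blobs
hsv=cv2.cvtColor(t,cv2.COLOR_BGR2HSV)
m=(cv2.inRange(hsv,(65,90,40),(95,255,255))==0).astype(np.uint8)
m[:150]=0;m[238:]=0
n,l,st,ce=cv2.connectedComponentsWithStats(m)
for i in range(1,n):
    if 150<ce[i][0]<425 and st[i][4]>20: print(st[i],ce[i].round(1))
E
```

```text
L [0.4351 0.256  0.064 ] 0.505 [319.7 199.1]
R [0.4411 0.0521 0.064 ] 0.444 [313.9 160.1]
pL [0.5716 0.3321 0.014 ] 0.661 [273.1 230.9]
pR [0.5689 0.0844 0.014 ] 0.575 [276.1 178.8]
[216 150  27  17 266] [227.6 155.8]
[266 150 107   8 548] [328.5 152.4]
[383 150  20  12 184] [392.1 154.5]
[252 160  23  21 314] [263.  170.2]
[346 162  19  16 271] [355.  169.1]
[296 164  23  25 433] [307.3 176. ]
[372 166  24  25 447] [383.4 178.8]
[213 179  24  22 392] [224.3 189.9]
[355 187  14  12 110] [361.6 192.1]
[278 198  20  13  53] [287.4 204.1]
[361 204   5  34 124] [362.9 220.6]
[388 211  17  15 198] [396.1 218.1]
[324 212  14  15 167] [330.5 218.8]
[276 231  18   7  75] [284.6 234.5]
```

View pics/c1.png

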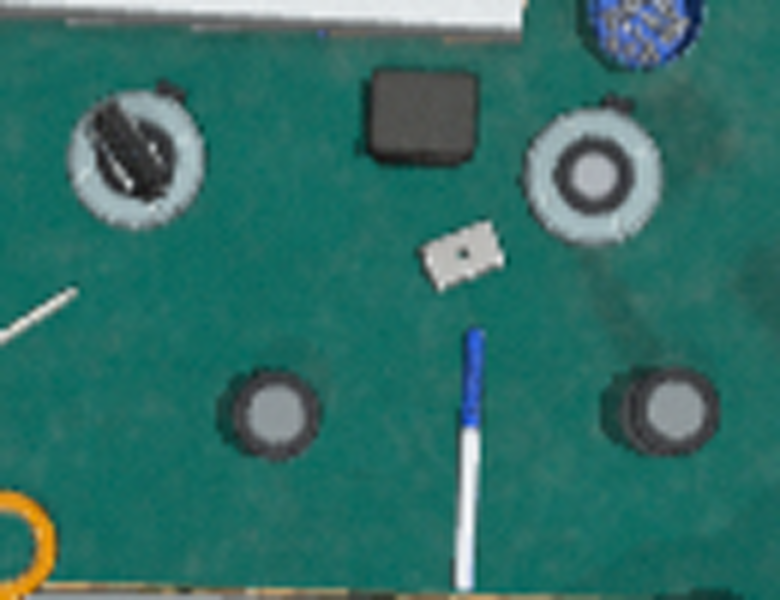

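View pics/c2.png

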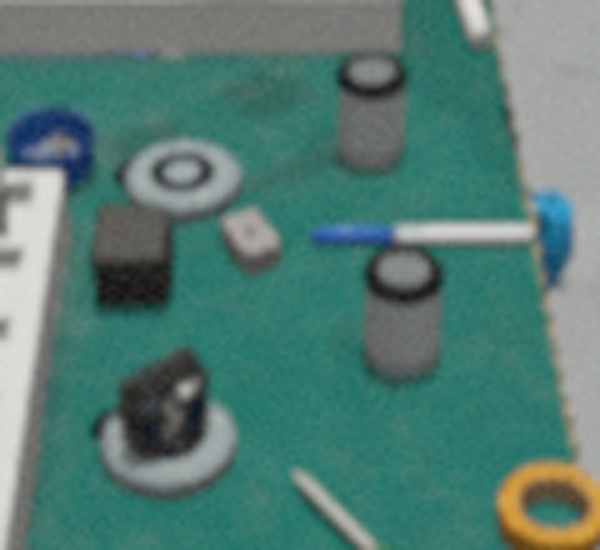

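Both pucks and canisters are confirmed. The right puck is free, and the left one carries the dark module. Next I'll refine the points with both views.

```bash
cat >> h.py <<'E'
def go(p,st=None):
    s=ctrl.read_state();d=s['eef_rot'].T@(np.array(p)-s['ee_pos']);
    print('t',s['time'].__round__(2),'ee',s['ee_pos'].round(4),'shift',(d/.3).round(4),'grip',round(s['grip_width'],3),'F',s['wrist_force'].round(2),'q',s['qpos'].round(0))
def tri(a,b):
    (o1,d1),(o2,d2)=ray("top",*a),ray("side",*b)
    k=np.linalg.lstsq(np.c_[d1,-d2],o2-o1,rcond=None)[0];p,q=o1+k[0]*d1,o2+k[1]*d2
    return (p+q)/2,np.linalg.norm(p-q)
E
python3 - <<'E'
from h import *
print("L",onz("top",330.6,218.75,.064),tri((330.6,218.75),(320.4,199.2)))
print("R",onz("top",397.2,217.9,.064),tri((397.2,217.9),(314.0,159.2)))
print("pR",onz("top",383.5,178.7,.014),tri((383.5,178.7),(276.1,179)))
L=onz("top",330.6,218.75,.064)
go([L[0],L[1],.15])
E
```

```text
L [0.43278478 0.25401165 0.064     ] (array([0.43279445, 0.25403117, 0.06184821]), np.float64(0.0001253835630955659))
R [0.44162017 0.04520966 0.064     ] (array([0.44104007, 0.0451558 , 0.06306099]), np.float64(0.0012380121661218334))
pR [0.56978838 0.08606487 0.014     ] (array([0.56917369, 0.08615189, 0.01470021]), np.float64(0.0010619709658845932))
t 0.1 ee [ 0.2244 -0.4744  0.2308] shift [ 1.6659 -1.8976  0.2718] grip 0.995 F [-0.28  0.52  0.36] q [-77.  18.  86.  -0.  76. -13.]
```

Request:
servo_tool(motion=[[[0.08,-0.09,0],[0,0,0],-1],[[0.16,-0.18,0],[0,0,0],-1],[[0.24,-0.27,0],[0,0,0],-1],[[0.32,-0.36,0],[0,0,0],-1],[[0.4,-0.46,0],[0,0,0],-1]])

```text
time: 0.52
ee_pos: [0.274, -0.2967, 0.2306]
eef_rot: [[0.904, 0.427, -0.0], [0.427, -0.904, 0.002], [0.0, -0.002, -1.0]]
wrist_force: [0.9, -0.5, 0.4]
grip_width: 1.003
```

Request:
servo_tool(motion=[[[0.08,-0.09,0],[0,0,0],-1],[[0.16,-0.18,0],[0,0,0],-1],[[0.24,-0.27,0],[0,0,0],-1],[[0.32,-0.36,0],[0,0,0],-1],[[0.4,-0.46,0],[0,0,0],-1]])

```text
time: 0.93
ee_pos: [0.3235, -0.1191, 0.2308]
eef_rot: [[0.905, 0.426, -0.0], [0.426, -0.905, 0.002], [0.0, -0.002, -1.0]]
wrist_force: [0.8, -0.6, 0.5]
grip_width: 0.999
```

Request:
servo_tool(motion=[[[0.08,-0.09,0],[0,0,0],-1],[[0.16,-0.18,0],[0,0,0],-1],[[0.24,-0.27,0],[0,0,0],-1],[[0.32,-0.36,0],[0,0,0],-1],[[0.4,-0.46,0],[0,0,0],-1]])

```text
time: 1.35
ee_pos: [0.3734, 0.0586, 0.2311]
eef_rot: [[0.905, 0.426, 0.0], [0.426, -0.905, 0.001], [0.001, -0.001, -1.0]]
wrist_force: [0.8, -0.1, 0.6]
grip_width: 1.0
```

```bash
python3 -c "
from h import *
go([.4328,.254,.15]);print(ctrl.read_state()['eef_rot'].round(3))"
```

```text
t 1.35 ee [0.3734 0.0586 0.2311] shift [ 0.4566 -0.5044  0.2713] grip 1.0 F [ 0.8  -0.13  0.63] q [ -9.  -1. 108.   0.  73.  56.]
[[ 0.905  0.426  0.   ]
 [ 0.426 -0.905  0.001]
 [ 0.001 -0.001 -1.   ]]
```

Request:
servo_tool(motion=[[[0.08,-0.09,0],[0,0,0],-1],[[0.16,-0.18,0],[0,0,0],-1],[[0.24,-0.27,0],[0,0,0],-1],[[0.32,-0.36,0],[0,0,0],-1],[[0.4,-0.44,0],[0,0,0],-1]])

```text
time: 1.77
ee_pos: [0.4254, 0.2314, 0.231]
eef_rot: [[0.904, 0.427, -0.001], [0.427, -0.904, 0.001], [0.0, -0.001, -1.0]]
wrist_force: [0.6, -0.8, 0.4]
grip_width: 0.997
```

Request:
servo_tool(motion=[[[0.03,-0.03,0.05],[0,0,0],-1],[[0.06,-0.06,0.1],[0,0,0],-1],[[0.06,-0.06,0.2],[0,0,0],-1],[[0.06,-0.06,0.27],[0,0,0],-1],[[0.06,-0.06,0.27],[0,0,0],-1]])

```text
time: 2.18
ee_pos: [0.4318, 0.255, 0.1461]
eef_rot: [[0.904, 0.427, -0.008], [0.427, -0.904, -0.001], [-0.008, -0.002, -1.0]]
wrist_force: [-0.3, -1.0, -0.3]
grip_width: 0.999
```

```bash
python3 -c "
from h import *
go([.4328,.254,.013])
cv2.imwrite('pics/t1.png',np.hstack([cv2.resize(cams.get_image(n)[y:y+100,x:x+100,::-1],(400,400)) for n,y,x in(('top',170,280),('side',140,270))]))"
```

```text
t 2.18 ee [0.4318 0.255  0.1461] shift [0.0052 0.0055 0.4435] grip 0.999 F [-0.32 -0.97 -0.34] q [17. 20. 96.  0. 64. 82.]
```

View pics/t1.png

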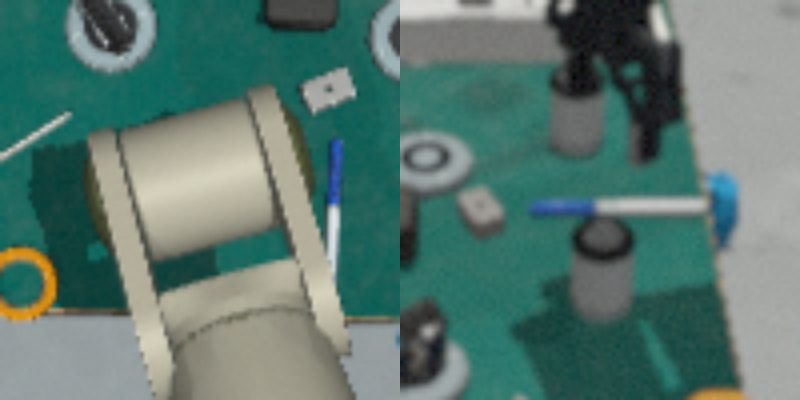

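The side crop shows the gripper above and behind the left canister (lid near pixel (320,199)), with nothing disturbed. Now I'll descend.

Request:
servo_tool(motion=[[[0.005,0.005,0.07],[0,0,0],-1],[[0.005,0.005,0.14],[0,0,0],-1],[[0.005,0.005,0.2],[0,0,0],-1],[[0.005,0.005,0.25],[0,0,0],-1],[[0.005,0.005,0.25],[0,0,0],-1]])

```text
time: 2.7
ee_pos: [0.4356, 0.2545, 0.0747]
eef_rot: [[0.904, 0.426, -0.003], [0.426, -0.904, 0.0], [-0.003, -0.002, -1.0]]
wrist_force: [-0.7, -0.3, 0.0]
grip_width: 1.0
```

```bash
python3 -c "
from h import *
go([.4328,.254,.013])"
```

```text
t 2.7 ee [0.4356 0.2545 0.0747] shift [-0.0085 -0.0022  0.2056] grip 1.0 F [-0.67 -0.28  0.05] q [ 17.  26. 100.   0.  54.  82.]
```

Request:
servo_tool(motion=[[[-0.008,0,0.05],[0,0,0],-1],[[-0.008,0,0.1],[0,0,0],-1],[[-0.008,0,0.15],[0,0,0],-1],[[-0.008,0,0.2],[0,0,0],-1],[[-0.008,0,0.205],[0,0,0],-1]])

```text
time: 3.12
ee_pos: [0.4334, 0.2534, 0.0131]
eef_rot: [[0.905, 0.426, -0.004], [0.426, -0.905, 0.0], [-0.003, -0.002, -1.0]]
wrist_force: [-0.9, 0.9, 0.1]
grip_width: 1.004
```

Request:
servo_tool(motion=[[[0,0,0],[0,0,0],1],[[0,0,0],[0,0,0],1],[[0,0,0],[0,0,0],1],[[0,0,0],[0,0,0],1],[[0,0,0],[0,0,0],1]])

```text
time: 3.53
ee_pos: [0.4343, 0.2536, 0.0148]
eef_rot: [[0.905, 0.426, -0.001], [0.426, -0.905, 0.001], [-0.001, -0.001, -1.0]]
wrist_force: [-1.6, -1.4, 8.8]
grip_width: 0.525
```

Request:
servo_tool(motion=[[[0,0,0],[0,0,0],1],[[0,0,0],[0,0,0],1],[[0,0,0],[0,0,0],1],[[0,0,0],[0,0,0],1],[[0,0,0],[0,0,0],1]])

```text
time: 3.95
ee_pos: [0.4342, 0.2536, 0.0149]
eef_rot: [[0.905, 0.426, -0.001], [0.426, -0.905, 0.001], [-0.001, -0.001, -1.0]]
wrist_force: [-0.9, -0.8, 0.2]
grip_width: 0.524
```

```bash
python3 -c "
from h import *
go([.4328,.254,.013])"
```

```text
t 3.95 ee [0.4342 0.2536 0.0149] shift [-0.0038 -0.0032  0.0063] grip 0.524 F [-0.85 -0.75  0.19] q [ 17.  32. 102.   0.  46.  82.]
```

Gripped: an opening of 0.524 is about 45 mm. I'll lift 66 mm and hold for over a second.

Request:
servo_tool(motion=[[[0,0,-0.03],[0,0,0],1],[[0,0,-0.07],[0,0,0],1],[[0,0,-0.12],[0,0,0],1],[[0,0,-0.17],[0,0,0],1],[[0,0,-0.22],[0,0,0],1]])

```text
time: 4.37
ee_pos: [0.4341, 0.2535, 0.082]
eef_rot: [[0.905, 0.426, -0.001], [0.426, -0.905, 0.001], [-0.001, -0.001, -1.0]]
wrist_force: [-0.3, -0.4, -2.9]
grip_width: 0.528
```

Request:
servo_tool(motion=[[[0,0,0],[0,0,0],1],[[0,0,0],[0,0,0],1],[[0,0,0],[0,0,0],1],[[0,0,0],[0,0,0],1],[[0,0,0],[0,0,0],1]])

```text
time: 4.78
ee_pos: [0.4337, 0.2534, 0.0812]
eef_rot: [[0.905, 0.426, -0.003], [0.426, -0.905, 0.0], [-0.003, -0.002, -1.0]]
wrist_force: [-0.3, 0.2, -3.0]
grip_width: 0.527
```

Request:
servo_tool(motion=[[[0,0,0],[0,0,0],1],[[0,0,0],[0,0,0],1],[[0,0,0],[0,0,0],1],[[0,0,0],[0,0,0],1],[[0,0,0],[0,0,0],1]])

```text
time: 5.2
ee_pos: [0.4337, 0.2534, 0.0811]
eef_rot: [[0.905, 0.426, -0.003], [0.426, -0.905, 0.0], [-0.003, -0.002, -1.0]]
wrist_force: [-0.5, -0.9, -3.5]
grip_width: 0.523
```

Request:
servo_tool(motion=[[[0,0,0],[0,0,0],1],[[0,0,0],[0,0,0],1],[[0,0,0],[0,0,0],1],[[0,0,0],[0,0,0],1],[[0,0,0],[0,0,0],1]])

```text
time: 5.62
ee_pos: [0.4337, 0.2534, 0.0812]
eef_rot: [[0.905, 0.426, -0.003], [0.426, -0.905, 0.0], [-0.003, -0.002, -1.0]]
wrist_force: [-0.3, 0.1, -3.6]
grip_width: 0.525
```

```bash
cat >> h.py <<'E'
def feel(k=5):
    f=[]
    for i in range(k): im=cams.get_image('side');f.append(ctrl.read_state()['wrist_force'])
    print('F mean',np.mean(f,0).round(2),'sd',np.std(f,0).round(2));return im
E
python3 -c "
from h import *
im=feel();cv2.imwrite('pics/s2.png',cv2.resize(im[140:260,240:360,::-1],(480,480)))
go([.4342,.2536,.015])"
```

```text
F mean [ 0.27 -0.45 -3.14] sd [0.29 0.79 0.38]
t 5.87 ee [0.4337 0.2534 0.0811] shift [0.0023 0.0004 0.2205] grip 0.52 F [ 0.83 -0.53 -3.46] q [ 17.  25. 100.   0.  55.  82.]
```

View pics/s2.png

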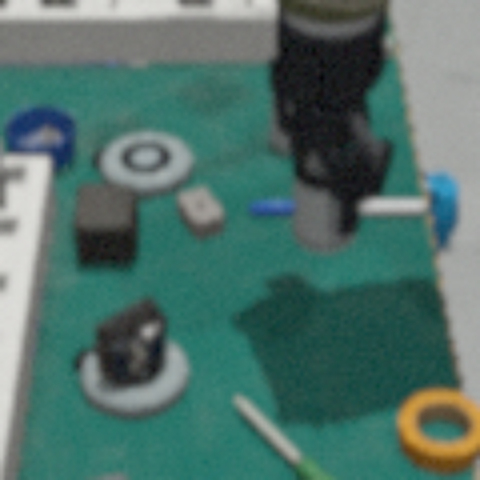

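The canister is held upright and clear, and weighs about 3.2 N, so the left one is probably loaded. The procedure still needs the right one weighed. I'll set the left one back.

Request:
servo_tool(motion=[[[0.002,0,0.05],[0,0,0],1],[[0.002,0,0.1],[0,0,0],1],[[0.002,0,0.15],[0,0,0],1],[[0.002,0,0.19],[0,0,0],1],[[0.002,0,0.205],[0,0,0],1]])

```text
time: 6.28
ee_pos: [0.4333, 0.2534, 0.0181]
eef_rot: [[0.905, 0.426, -0.005], [0.426, -0.905, -0.0], [-0.005, -0.002, -1.0]]
wrist_force: [0.4, -0.2, -2.4]
grip_width: 0.527
```

```bash
python3 -c "
from h import *
feel(2);go([.4342,.2536,.0149])"
```

```text
F mean [-0.36 -0.22 -3.77] sd [0.81 0.27 0.98]
t 6.38 ee [0.4338 0.2535 0.0192] shift [0.0014 0.0004 0.0142] grip 0.521 F [ 0.46  0.05 -2.78] q [ 17.  31. 102.   0.  47.  82.]
```

Request:
servo_tool(motion=[[[0,0,0.004],[0,0,0],1],[[0,0,0.008],[0,0,0],1],[[0,0,0.012],[0,0,0],1],[[0,0,0.015],[0,0,0],1],[[0,0,0.015],[0,0,0],1]])

```text
time: 6.8
ee_pos: [0.4339, 0.2536, 0.0149]
eef_rot: [[0.905, 0.426, -0.004], [0.426, -0.905, 0.0], [-0.003, -0.002, -1.0]]
wrist_force: [1.1, 0.4, -3.6]
grip_width: 0.527
```

```bash
python3 -c "
from h import *
feel(2);go([.4342,.2536,.0149])"
```

```text
F mean [ 1.16  0.02 -1.86] sd [0.05 0.18 0.56]
t 6.9 ee [0.434  0.2536 0.0149] shift [0.0007 0.0003 0.0001] grip 0.526 F [ 1.21  0.2  -1.3 ] q [ 17.  32. 102.   0.  46.  82.]
```

Request:
servo_tool(motion=[[[0,0,0.003],[0,0,0],1],[[0,0,0.003],[0,0,0],1],[[0,0,0.003],[0,0,0],-1],[[0,0,0.003],[0,0,0],-1],[[0,0,0.003],[0,0,0],-1]])

```text
time: 7.32
ee_pos: [0.4341, 0.2537, 0.0141]
eef_rot: [[0.905, 0.426, -0.003], [0.426, -0.905, 0.0], [-0.003, -0.002, -1.0]]
wrist_force: [0.1, -0.9, 0.6]
grip_width: 0.925
```

Request:
servo_tool(motion=[[[0,0,0],[0,0,0],-1],[[0,0,0],[0,0,0],-1],[[0,0,0],[0,0,0],-1],[[0,0,0],[0,0,0],-1],[[0,0,0],[0,0,0],-1]])

```text
time: 7.73
ee_pos: [0.4342, 0.2537, 0.0141]
eef_rot: [[0.905, 0.426, -0.003], [0.426, -0.905, 0.0], [-0.003, -0.002, -1.0]]
wrist_force: [0.2, 1.3, 0.3]
grip_width: 1.0
```

Request:
servo_tool(motion=[[[0,0,-0.06],[0,0,0],-1],[[0,0,-0.14],[0,0,0],-1],[[0,0,-0.24],[0,0,0],-1],[[0,0,-0.35],[0,0,0],-1],[[0,0,-0.45],[0,0,0],-1]])

```text
time: 8.15
ee_pos: [0.4344, 0.2536, 0.1509]
eef_rot: [[0.905, 0.426, -0.003], [0.426, -0.905, 0.0], [-0.003, -0.002, -1.0]]
wrist_force: [1.1, -0.3, 0.4]
grip_width: 1.001
```

```bash
python3 -c "
from h import *
go([.4413,.0452,.15])"
```

```text
t 8.15 ee [0.4344 0.2536 0.1509] shift [-0.2754  0.6381  0.0027] grip 1.001 F [ 1.12 -0.31  0.44] q [17. 20. 96.  0. 64. 82.]
```

Request:
servo_tool(motion=[[[-0.03,0.07,0],[0,0,0],-1],[[-0.08,0.18,0],[0,0,0],-1],[[-0.13,0.3,0],[0,0,0],-1],[[-0.18,0.42,0],[0,0,0],-1],[[-0.22,0.51,0],[0,0,0],-1]])

```text
time: 8.57
ee_pos: [0.4398, 0.0848, 0.1509]
eef_rot: [[0.905, 0.426, -0.003], [0.426, -0.905, 0.0], [-0.002, -0.001, -1.0]]
wrist_force: [0.9, 0.2, 0.6]
grip_width: 0.998
```

Request:
servo_tool(motion=[[[-0.035,0.08,0],[0,0,0],-1],[[-0.055,0.13,0],[0,0,0],-1],[[-0.055,0.13,0],[0,0,0],-1],[[-0.055,0.13,0],[0,0,0],-1],[[-0.055,0.13,0],[0,0,0],-1]])

```text
time: 8.98
ee_pos: [0.4413, 0.0432, 0.1509]
eef_rot: [[0.905, 0.426, -0.003], [0.426, -0.905, 0.0], [-0.002, -0.001, -1.0]]
wrist_force: [-1.1, 0.4, 0.0]
grip_width: 0.999
```

```bash
python3 -c "
from h import *
go([.4413,.0452,.0135])
cv2.imwrite('pics/t3.png',np.hstack([cv2.resize(cams.get_image(n)[y:y+100,x:x+100,::-1],(400,400)) for n,y,x in(('top',170,310),('side',140,270))]))"
```

```text
t 8.98 ee [0.4413 0.0432 0.1509] shift [ 0.0039 -0.0055  0.4581] grip 0.999 F [-1.06  0.4   0.02] q [-10.  13. 106.  -0.  62.  55.]
```

View pics/t3.png

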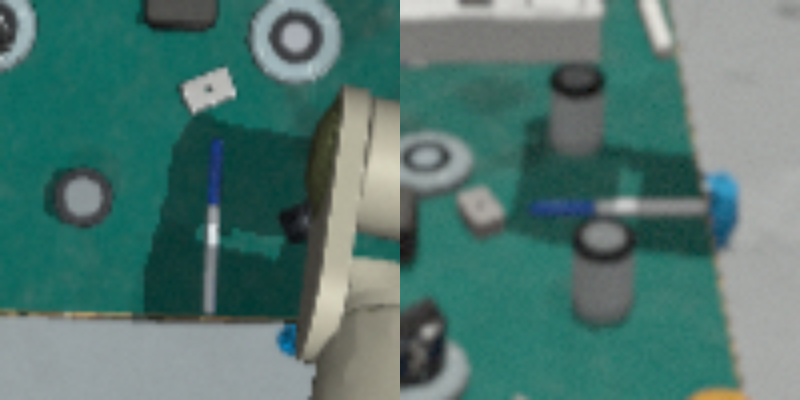

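The left canister is upright again at (330.6,219), essentially where it started, and the right one is untouched. Descending on the right.

Request:
servo_tool(motion=[[[0.004,-0.005,0.06],[0,0,0],-1],[[0.004,-0.005,0.13],[0,0,0],-1],[[0.004,-0.005,0.19],[0,0,0],-1],[[0.004,-0.005,0.25],[0,0,0],-1],[[0.004,-0.005,0.25],[0,0,0],-1]])

```text
time: 9.5
ee_pos: [0.4398, 0.0464, 0.0734]
eef_rot: [[0.904, 0.428, -0.008], [0.428, -0.904, 0.001], [-0.007, -0.004, -1.0]]
wrist_force: [-0.5, 0.5, -0.9]
grip_width: 0.997
```

```bash
python3 -c "
from h import *
go([.4413,.0452,.0135])"
```

```text
t 9.5 ee [0.4398 0.0464 0.0734] shift [0.0042 0.0066 0.1995] grip 0.997 F [-0.5   0.47 -0.88] q [ -9.  20. 110.  -0.  50.  55.]
```

Request:
servo_tool(motion=[[[0.004,0.006,0.05],[0,0,0],-1],[[0.004,0.006,0.1],[0,0,0],-1],[[0.004,0.006,0.15],[0,0,0],-1],[[0.004,0.006,0.195],[0,0,0],-1],[[0.004,0.006,0.195],[0,0,0],-1]])

```text
time: 9.92
ee_pos: [0.4404, 0.046, 0.0139]
eef_rot: [[0.903, 0.429, -0.011], [0.429, -0.903, 0.002], [-0.009, -0.006, -1.0]]
wrist_force: [0.1, 0.2, -0.1]
grip_width: 0.998
```

Request:
servo_tool(motion=[[[0,0,0],[0,0,0],1],[[0,0,0],[0,0,0],1],[[0,0,0],[0,0,0],1],[[0,0,0],[0,0,0],1],[[0,0,0],[0,0,0],1]])

```text
time: 10.33
ee_pos: [0.4411, 0.046, 0.0152]
eef_rot: [[0.903, 0.429, -0.009], [0.429, -0.903, 0.001], [-0.007, -0.005, -1.0]]
wrist_force: [-2.5, 0.8, 9.7]
grip_width: 0.531
```

Request:
servo_tool(motion=[[[0,0,0],[0,0,0],1],[[0,0,0],[0,0,0],1],[[0,0,0],[0,0,0],1],[[0,0,0],[0,0,0],1],[[0,0,0],[0,0,0],1]])

```text
time: 10.75
ee_pos: [0.4411, 0.046, 0.0153]
eef_rot: [[0.903, 0.429, -0.009], [0.429, -0.903, 0.001], [-0.007, -0.005, -1.0]]
wrist_force: [-1.2, 0.7, 2.1]
grip_width: 0.534
```

```bash
python3 -c "
from h import *
go([.4413,.0452,.0135])"
```

```text
t 10.75 ee [0.4411 0.046  0.0153] shift [-0.0006  0.0027  0.0059] grip 0.534 F [-1.2   0.74  2.1 ] q [ -9.  27. 112.  -0.  42.  55.]
```

Request:
servo_tool(motion=[[[0,0,-0.03],[0,0,0],1],[[0,0,-0.07],[0,0,0],1],[[0,0,-0.12],[0,0,0],1],[[0,0,-0.17],[0,0,0],1],[[0,0,-0.22],[0,0,0],1]])

```text
time: 11.17
ee_pos: [0.4416, 0.0459, 0.0825]
eef_rot: [[0.903, 0.429, -0.009], [0.429, -0.903, 0.001], [-0.007, -0.005, -1.0]]
wrist_force: [0.2, -0.2, -0.2]
grip_width: 0.526
```

Request:
servo_tool(motion=[[[0,0,0],[0,0,0],1],[[0,0,0],[0,0,0],1],[[0,0,0],[0,0,0],1],[[0,0,0],[0,0,0],1],[[0,0,0],[0,0,0],1]])

```text
time: 11.58
ee_pos: [0.4412, 0.046, 0.0818]
eef_rot: [[0.903, 0.429, -0.01], [0.429, -0.903, 0.002], [-0.009, -0.006, -1.0]]
wrist_force: [-0.2, -0.2, -0.6]
grip_width: 0.528
```

Request:
servo_tool(motion=[[[0,0,0],[0,0,0],1],[[0,0,0],[0,0,0],1],[[0,0,0],[0,0,0],1],[[0,0,0],[0,0,0],1],[[0,0,0],[0,0,0],1]])

```text
time: 12.0
ee_pos: [0.4412, 0.046, 0.0817]
eef_rot: [[0.903, 0.429, -0.01], [0.429, -0.903, 0.002], [-0.009, -0.006, -1.0]]
wrist_force: [-0.7, 0.4, -1.1]
grip_width: 0.528
```

Request:
servo_tool(motion=[[[0,0,0],[0,0,0],1],[[0,0,0],[0,0,0],1],[[0,0,0],[0,0,0],1],[[0,0,0],[0,0,0],1],[[0,0,0],[0,0,0],1]])

```text
time: 12.42
ee_pos: [0.4412, 0.046, 0.0817]
eef_rot: [[0.903, 0.429, -0.01], [0.429, -0.903, 0.002], [-0.009, -0.006, -1.0]]
wrist_force: [0.2, 0.6, -1.3]
grip_width: 0.533
```

```bash
python3 -c "
from h import *
im=feel();cv2.imwrite('pics/s4.png',im[:,:,::-1])
go([.4411,.046,.0153])"
```

```text
F mean [ 0.33 -0.02 -0.99] sd [0.44 0.31 0.49]
t 12.67 ee [0.4412 0.046  0.0817] shift [0.0018 0.0012 0.2214] grip 0.526 F [ 0.84 -0.14 -0.52] q [ -9.  19. 109.  -0.  52.  55.]
```

The right canister weighs about 1.0 N and the left about 3.2 N, so the left is the heavier. I'll put the right one back.

Request:
servo_tool(motion=[[[0.002,0.001,0.05],[0,0,0],1],[[0.002,0.001,0.1],[0,0,0],1],[[0.002,0.001,0.15],[0,0,0],1],[[0.002,0.001,0.19],[0,0,0],1],[[0.002,0.001,0.205],[0,0,0],1]])

```text
time: 13.08
ee_pos: [0.4404, 0.0462, 0.0189]
eef_rot: [[0.903, 0.429, -0.013], [0.429, -0.903, 0.002], [-0.011, -0.007, -1.0]]
wrist_force: [-0.1, 0.6, -1.6]
grip_width: 0.529
```

```bash
python3 -c "
from h import *
feel(2);go([.4411,.046,.0153])"
```

```text
F mean [-0.62 -0.45 -0.8 ] sd [0.15 0.25 0.22]
t 13.18 ee [0.4409 0.0461 0.0198] shift [0.0006 0.0007 0.0151] grip 0.526 F [-0.48 -0.7  -0.58] q [ -9.  26. 112.  -0.  43.  55.]
```

Request:
servo_tool(motion=[[[0,0,0.004],[0,0,0],1],[[0,0,0.008],[0,0,0],1],[[0,0,0.012],[0,0,0],1],[[0,0,0.016],[0,0,0],1],[[0,0,0.017],[0,0,0],1]])

```text
time: 13.6
ee_pos: [0.4411, 0.0461, 0.0152]
eef_rot: [[0.903, 0.429, -0.011], [0.429, -0.903, 0.002], [-0.009, -0.006, -1.0]]
wrist_force: [-2.1, -0.3, 8.9]
grip_width: 0.533
```

```bash
python3 -c "
from h import *
feel(2);go([.4411,.046,.0153])"
```

```text
F mean [-1.81  0.56  5.36] sd [0.02 0.34 0.02]
t 13.7 ee [0.4411 0.0461 0.0152] shift [-0.0001  0.0003 -0.0002] grip 0.529 F [-1.79  0.9   5.38] q [ -9.  27. 112.  -0.  42.  55.]
```

Firm contact. Release, rise, and go back to the left one.

Request:
servo_tool(motion=[[[0,0,0],[0,0,0],-1],[[0,0,0],[0,0,0],-1],[[0,0,0],[0,0,0],-1],[[0,0,0],[0,0,0],-1],[[0,0,0],[0,0,0],-1]])

```text
time: 14.12
ee_pos: [0.4411, 0.0461, 0.0152]
eef_rot: [[0.903, 0.429, -0.011], [0.429, -0.903, 0.002], [-0.009, -0.006, -1.0]]
wrist_force: [0.1, 0.5, 0.4]
grip_width: 1.007
```

Request:
servo_tool(motion=[[[0,0,0],[0,0,0],-1],[[0,0,0],[0,0,0],-1],[[0,0,0],[0,0,0],-1],[[0,0,0],[0,0,0],-1],[[0,0,0],[0,0,0],-1]])

```text
time: 14.53
ee_pos: [0.4411, 0.0461, 0.0152]
eef_rot: [[0.903, 0.429, -0.011], [0.429, -0.903, 0.002], [-0.009, -0.006, -1.0]]
wrist_force: [0.2, -0.1, -0.1]
grip_width: 0.999
```

Request:
servo_tool(motion=[[[0,0,-0.06],[0,0,0],-1],[[0,0,-0.14],[0,0,0],-1],[[0,0,-0.24],[0,0,0],-1],[[0,0,-0.35],[0,0,0],-1],[[0,0,-0.45],[0,0,0],-1]])

```text
time: 14.95
ee_pos: [0.4424, 0.0459, 0.152]
eef_rot: [[0.903, 0.429, -0.011], [0.429, -0.903, 0.002], [-0.009, -0.006, -1.0]]
wrist_force: [0.1, 0.0, -0.1]
grip_width: 0.999
```

Request:
servo_tool(motion=[[[0.03,-0.07,0],[0,0,0],-1],[[0.08,-0.18,0],[0,0,0],-1],[[0.13,-0.3,0],[0,0,0],-1],[[0.18,-0.42,0],[0,0,0],-1],[[0.22,-0.51,0],[0,0,0],-1]])

```text
time: 15.37
ee_pos: [0.4356, 0.2149, 0.1524]
eef_rot: [[0.903, 0.43, -0.011], [0.43, -0.903, 0.002], [-0.009, -0.006, -1.0]]
wrist_force: [0.6, -0.9, 0.1]
grip_width: 0.999
```

```bash
python3 -c "
from h import *
go([.4342,.2537,.15])"
```

```text
t 15.37 ee [0.4356 0.2149 0.1524] shift [ 0.0514 -0.1188  0.0084] grip 0.999 F [ 0.56 -0.87  0.09] q [12. 18. 98.  0. 64. 77.]
```

Request:
servo_tool(motion=[[[0.025,-0.06,0],[0,0,0],-1],[[0.05,-0.118,0],[0,0,0],-1],[[0.05,-0.118,0],[0,0,0],-1],[[0.05,-0.118,0.04],[0,0,0],-1],[[0.05,-0.118,0.08],[0,0,0],-1]])

```text
time: 15.78
ee_pos: [0.4339, 0.2532, 0.1285]
eef_rot: [[0.903, 0.43, -0.009], [0.431, -0.903, 0.002], [-0.008, -0.006, -1.0]]
wrist_force: [0.2, -0.3, -0.6]
grip_width: 1.001
```

```bash
python3 -c "
from h import *
go([.4342,.2537,.0138])"
```

```text
t 15.78 ee [0.4339 0.2532 0.1285] shift [0.0047 0.0011 0.3823] grip 1.001 F [ 0.23 -0.27 -0.61] q [17. 22. 97.  0. 62. 81.]
```

Request:
servo_tool(motion=[[[0.005,0.001,0.05],[0,0,0],-1],[[0.005,0.001,0.1],[0,0,0],-1],[[0.005,0.001,0.15],[0,0,0],-1],[[0.005,0.001,0.2],[0,0,0],-1],[[0.005,0.001,0.2],[0,0,0],-1]])

```text
time: 16.2
ee_pos: [0.4335, 0.2525, 0.0661]
eef_rot: [[0.903, 0.43, -0.014], [0.43, -0.903, 0.0], [-0.013, -0.007, -1.0]]
wrist_force: [-0.1, -0.3, -1.1]
grip_width: 1.004
```

```bash
python3 -c "
from h import *
go([.4342,.2537,.0138])"
```

```text
t 16.2 ee [0.4335 0.2525 0.0661] shift [ 0.0061 -0.0015  0.1744] grip 1.004 F [-0.09 -0.27 -1.07] q [ 17.  27. 100.   0.  54.  81.]
```

Request:
servo_tool(motion=[[[0.006,-0.001,0.04],[-0.001,0.002,0],-1],[[0.006,-0.001,0.08],[-0.001,0.002,0],-1],[[0.006,-0.001,0.12],[-0.001,0.002,0],-1],[[0.006,-0.001,0.16],[-0.001,0.002,0],-1],[[0.006,-0.001,0.174],[-0.001,0.002,0],-1]])

```text
time: 16.62
ee_pos: [0.434, 0.253, 0.0134]
eef_rot: [[0.903, 0.43, -0.001], [0.43, -0.903, -0.0], [-0.001, -0.0, -1.0]]
wrist_force: [-0.4, 0.6, 0.1]
grip_width: 1.001
```

Request:
servo_tool(motion=[[[0,0,0],[0,0,0],1],[[0,0,0],[0,0,0],1],[[0,0,0],[0,0,0],1],[[0,0,0],[0,0,0],1],[[0,0,0],[0,0,0],1]])

```text
time: 17.03
ee_pos: [0.4345, 0.2532, 0.0145]
eef_rot: [[0.903, 0.43, 0.0], [0.43, -0.903, 0.0], [0.0, -0.0, -1.0]]
wrist_force: [-2.5, -1.5, 4.8]
grip_width: 0.523
```

Request:
servo_tool(motion=[[[0,0,0],[0,0,0],1],[[0,0,0],[0,0,0],1],[[0,0,0],[0,0,0],1],[[0,0,0],[0,0,0],1],[[0,0,0],[0,0,0],1]])

```text
time: 17.45
ee_pos: [0.4344, 0.2531, 0.0146]
eef_rot: [[0.903, 0.43, 0.0], [0.43, -0.903, 0.0], [0.0, -0.0, -1.0]]
wrist_force: [-1.1, -1.1, -0.3]
grip_width: 0.528
```

Request:
servo_tool(motion=[[[0,0,-0.03],[0,0,0],1],[[0,0,-0.08],[0,0,0],1],[[0,0,-0.15],[0,0,0],1],[[0,0,-0.22],[0,0,0],1],[[0,0,-0.29],[0,0,0],1]])

```text
time: 17.87
ee_pos: [0.4342, 0.2531, 0.103]
eef_rot: [[0.903, 0.43, -0.0], [0.43, -0.903, 0.0], [-0.0, -0.0, -1.0]]
wrist_force: [0.1, -0.0, -2.6]
grip_width: 0.525
```

```bash
python3 -c "
from h import *
feel(3)
go([.57,.086,.115])"
```

```text
F mean [ 0.68  0.63 -1.95] sd [1.38 0.88 3.68]
t 18.02 ee [0.435  0.2533 0.1027] shift [ 0.1668  0.697  -0.0403] grip 0.524 F [ 0.45  0.13 -4.46] q [17. 23. 99.  0. 57. 81.]
```

Request:
servo_tool(motion=[[[0.01,0.04,-0.01],[0,0,0],1],[[0.025,0.1,-0.03],[0,0,0],1],[[0.045,0.18,-0.04],[0,0,0],1],[[0.065,0.27,-0.04],[0,0,0],1],[[0.085,0.35,-0.04],[0,0,0],1]])

```text
time: 18.43
ee_pos: [0.5037, 0.1676, 0.1137]
eef_rot: [[0.903, 0.43, 0.001], [0.43, -0.903, 0.001], [0.001, -0.0, -1.0]]
wrist_force: [0.0, -0.5, -2.9]
grip_width: 0.528
```

Request:
servo_tool(motion=[[[0.02,0.09,0],[0,0,0],1],[[0.04,0.17,0],[0,0,0],1],[[0.06,0.24,0],[0,0,0],1],[[0.07,0.29,0],[0,0,0],1],[[0.08,0.32,0],[0,0,0],1]])

```text
time: 18.85
ee_pos: [0.567, 0.0894, 0.1126]
eef_rot: [[0.904, 0.428, -0.001], [0.428, -0.904, 0.0], [-0.0, -0.001, -1.0]]
wrist_force: [-1.4, -0.5, -2.9]
grip_width: 0.525
```

```bash
python3 -c "
from h import *
go([.571,.086,.115])"
```

```text
t 18.85 ee [0.567  0.0894 0.1126] shift [ 0.0072  0.0159 -0.0081] grip 0.525 F [-1.39 -0.45 -2.91] q [-3. 31. 86.  0. 64. 62.]
```

Request:
servo_tool(motion=[[[0.007,0.015,-0.008],[0,0,0],1],[[0.007,0.015,-0.008],[0,0,0],1],[[0.007,0.015,-0.008],[0,0,0],1],[[0.007,0.015,-0.008],[0,0,0],1],[[0.007,0.015,-0.008],[0,0,0],1]])

```text
time: 19.27
ee_pos: [0.5704, 0.087, 0.115]
eef_rot: [[0.903, 0.429, -0.001], [0.429, -0.903, 0.001], [-0.001, -0.001, -1.0]]
wrist_force: [0.1, 0.1, -3.4]
grip_width: 0.524
```

Request:
servo_tool(motion=[[[0,0,0],[0,0,0],1],[[0,0,0],[0,0,0],1],[[0,0,0],[0,0,0],1],[[0,0,0],[0,0,0],1],[[0,0,0],[0,0,0],1]])

```text
time: 19.68
ee_pos: [0.5704, 0.087, 0.115]
eef_rot: [[0.903, 0.429, -0.001], [0.429, -0.903, 0.001], [-0.001, -0.001, -1.0]]
wrist_force: [0.2, 0.0, -3.7]
grip_width: 0.525
```

```bash
python3 -c "
from h import *
im=feel(4);go([.571,.086,.115]);print(ctrl.read_state()['qd'].round(2))
t=cams.get_image('top')
cv2.imwrite('pics/end.png',np.hstack([cv2.resize(a[y:y+130,x:x+w,::-1],None,fx=3,fy=3,interpolation=cv2.INTER_CUBIC) for a,y,x,w in((t,135,295,130),(im,130,230,130))]))
print(proj('side',[.57,.086,.100]),proj('side',[.441,.045,.064]))"
```

```text
F mean [ 0.07 -0.51 -2.78] sd [0.44 0.58 0.24]
t 19.88 ee [0.5704 0.0869 0.115 ] shift [0.0005 0.0037 0.    ] grip 0.519 F [ 0.43 -1.2  -2.88] q [-3. 31. 85.  0. 64. 62.]
[ 0.04  0.03  0.06 -0.    0.14 -0.04]
(np.float64(274.3258579286637), np.float64(157.54691566207975)) (np.float64(313.82824806169504), np.float64(158.9261379777547))
```

View pics/end.png

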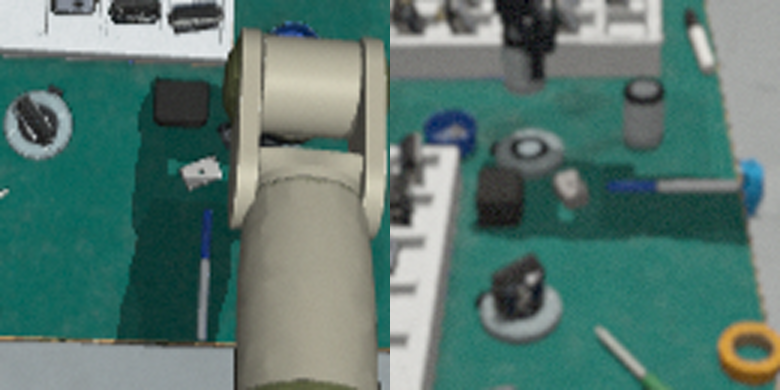

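The side view puts the canister's foot at about (274,158), against a prediction of (274.3,157.5) for 10 cm height on the puck axis. The right canister stands upright at (314,158), and the module and bystanders are where they were. Handing in.

```bash
python3 -c "
from cell import ctrl
print(ctrl.hand_in())"
```

```text
the job is handed in; nothing more can be done
None
```

The job is handed in at about 20 s of the 64 s allowed: the arm is holding the heavier canister, the left one, over the free right puck. No verdict was reported.

- **Weighing:** I lifted each canister about 66 mm, held it for more than a second and set it back. The left read about 3.2 N and the right about 1.0 N.
- **Final position:** The TCP is within 1 mm of the measured puck axis, with under 0.01 rad of tilt and the arm still. The canister's foot is about 10 cm above the bench, 86 mm above the puck; its centre is about 13 cm above the bench, well inside the allowed band. In the side view the foot sat within a pixel of where it should be.
- **Everything else:** The last pictures show the right canister upright within a few millimetres of its start. The module, pen, adapter and setting block had not visibly moved, nor had the other bystanders as far as those crops showed them.
- **Less certain readings:** Single force readings were noisy, and the last average of the held canister was 2.8 N rather than 3.2 N. Even so, it stayed far above the right canister's 1.0 N. The top view could not confirm the final centring because the arm hid the canister, so that rests on the side view and the TCP reading.

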